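# Twist out the spent water filter cartridge and stand it in the tray

### The job

The red-topped cartridge in the sloping water filter station is spent. Swing its yellow latch fully aside by its pin, turn the red grip about a quarter turn anticlockwise in its socket until it comes free, lift the cartridge out and set it down upright on its stem in the pale tray beside the station at the front of the worktop (not the one in the far left corner), in the free half next to the foil parcel, which stays in the tray. Do not drop it, leave the blue-topped cartridge and its latch as they are, and do not disturb the other things standing around.

Things in the scene. Friction and masses are not known exactly. Their poses are not given: they have to be found in the camera images.
- station: White and grey water filter station, fixed. Origin on the worktop under the middle of the deck; x to its rear, y to its left, z up. The deck (155 mm front to rear, 250 mm wide) slopes down to the front by 25 degrees: middle at (0, 0, 125 mm), uphill along (cos 25, 0, sin 25), outward normal (-sin 25, 0, cos 25). Behind it a water tank (x 90 to 157 mm, 235 mm high).
- socket_left (a point): Centre of the left bayonet socket, in the deck plane (station frame 0, +65, 125 mm). Its axis is the deck normal. Steel rim 88 mm across, 16 mm high; claws at its +y and -y sides hold the lugs down until the cartridge is turned; a 46 mm hole, 46 mm deep, takes the stem.
- socket_right (a point): Centre of the right bayonet socket, in the deck plane (station frame 0, -65, 125 mm). Its axis is the deck normal. Steel rim 88 mm across, 16 mm high; claws at its +y and -y sides hold the lugs down until the cartridge is turned; a 46 mm hole, 46 mm deep, takes the stem.
- spent_cartridge: Spent cartridge, white with RED grip bar and band, 0.12 to 0.25 kg, locked at the start in the left or right socket. Origin on its axis, in the deck plane when seated; z out of the socket along the axis. Round head 50 mm across, z 0 to 24 mm; two lugs along +y and -y, 66 mm over both, 24 mm wide, z 0 to 7; stem 40 mm across, flat foot at z = -40. Play in the socket about 2 mm.
- red_grip (a point): Centre of the top of the red grip bar (cartridge z = 63 mm). The bar is 60 mm long along the cartridge y, 16 mm thick along x, and 39 mm tall down to the head. Locked, y lies along the station y. Turned anticlockwise (seen from above the deck, positive about z) it comes free from about 65 degrees, a stop ends the turn at about 97; then it lifts straight out along the axis.
- good_cartridge: Good cartridge, same shape, with BLUE grip bar and band, locked in the other socket. To be left alone.
- latch_left (a joint): Yellow latch of the left socket on a pivot parallel to the socket axis. 0 = closed: its nose lies over the cartridge and stops the grip bar from turning or lifting; grows to 1.4 rad as it turns clockwise (seen from above the deck), clear from about 0.8. Starts at 0 to 0.2. Light friction (0.04 N m); stays where left.
- latch_right (a joint): Yellow latch of the right socket on a pivot parallel to the socket axis. 0 = closed: its nose lies over the cartridge and stops the grip bar from turning or lifting; grows to 1.4 rad as it turns clockwise (seen from above the deck), clear from about 0.8. Starts at 0 to 0.2. Light friction (0.04 N m); stays where left.
- pin_left (a point): On the axis of the upright round yellow pin (16 mm diameter, parallel to the socket axis) by which the left latch is swung: this point is at the pin's top end; the pin stands free for 40 mm below it, above the 8 mm thick latch arm. It is 45 mm from the latch's pivot, on the far side from the nose; closed, it is to the front and left of its socket, 74 mm above the deck.
- pin_right (a point): On the axis of the upright round yellow pin (16 mm diameter, parallel to the socket axis) by which the right latch is swung: this point is at the pin's top end; the pin stands free for 40 mm below it, above the 8 mm thick latch arm. It is 45 mm from the latch's pivot, on the far side from the nose; closed, it is to the front and left of its socket, 74 mm above the deck.
- pivot_left (a point): Point on the pivot axis of the left latch, level (along the deck normal) with the pin's top. The pivot lies 55 mm down the slope and 55 mm to the left (+y) of its socket.
- pivot_right (a point): Point on the pivot axis of the right latch, level (along the deck normal) with the pin's top. The pivot lies 55 mm down the slope and 55 mm to the left (+y) of its socket.
- tray: Pale rectangular plastic tray, 207 x 138 mm and 48 mm high, loose, near the front of the worktop, left or right of the station (a similar fixed tray in the far left corner is not meant). Origin at the centre of its underside, x along its length. Inner floor 176 x 108 mm, 3 mm above the underside.
- foil: Crumpled foil parcel, 65 x 64 x 68 mm, standing in the tray's half of negative x, centred about 50 mm from the tray's middle. Origin at the centre of its underside.
- tumbler: Glass tumbler, 76 mm diameter, 86 mm high, on a 9 mm cork coaster on the other side of the station from the tray. Origin at the centre of its underside.
- pepper_mill: Dark wooden pepper mill, 58 mm diameter, 150 mm high, standing left of the station. Origin at the centre of its underside.
- salt_shaker: Salt shaker, 44 mm diameter, 90 mm high, standing in front of the station. Origin at the centre of its underside.
- parcel: Another foil parcel, 42 x 66 x 59 mm, on the worktop right of the station. Origin at the centre of its underside.
Not all that is in view belongs to the job. Leave any turquoise look-alike of the foil alone.

How it is judged:
On the way, in this order (a step that is already met when the one before it is completed fails the run):
1. the spent cartridge's latch is swung aside (0.8 rad or more) while that cartridge is still seated and locked (((distance between good_cartridge and socket_right below 0.012 m and distance between spent_cartridge and socket_left below 0.012 m and value of joint latch_left above 0.8 rad and angle between the y axis of spent_cartridge and the y axis of station, either way round below 0.6 rad) or (distance between good_cartridge and socket_left below 0.012 m and distance between spent_cartridge and socket_right below 0.012 m and value of joint latch_right above 0.8 rad and angle between the y axis of spent_cartridge and the y axis of station, either way round below 0.6 rad))), for 0.1 s.
2. the spent cartridge is turned past 0.9 rad, still in its socket ((distance between spent_cartridge and socket_left below 0.015 m or distance between spent_cartridge and socket_right below 0.015 m) and angle between the y axis of spent_cartridge and the y axis of station, either way round above 0.9 rad), for 0.1 s.
3. it is lifted out, 60 mm or more from either socket (distance between spent_cartridge and socket_left above 0.06 m and distance between spent_cartridge and socket_right above 0.06 m), for 0.1 s.
At the end, for the whole second after the job is handed in: The red-topped cartridge stands upright (within 7 degrees) on its stem on the floor of the tray, at rest; the foil parcel is still in the level tray; the blue-topped cartridge is still in its socket (within 12 mm) with its latch below 0.4 rad (x of spent_cartridge in the frame of tray between -0.09 and 0.09 m and y of spent_cartridge in the frame of tray between -0.06 and 0.06 m and z of spent_cartridge in the frame of tray between 0.035 and 0.055 m and angle between spent_cartridge's own z axis and vertical below 0.12 rad and linear speed of spent_cartridge below 0.02 m/s and angle between tray's own z axis and vertical below 0.06 rad and x of foil in the frame of tray between -0.09 and 0.09 m and y of foil in the frame of tray between -0.06 and 0.06 m and z of foil in the frame of tray below 0.03 m and ((distance between good_cartridge and socket_right below 0.012 m and value of joint latch_right below 0.4 rad) or (distance between good_cartridge and socket_left below 0.012 m and value of joint latch_left below 0.4 rad))); the robot touches nothing.
It fails at once if the spent cartridge is dropped (over 0.5 m/s without the fingers touching it) (linear speed of spent_cartridge above 0.5 m/s and contact force between the fingers and spent_cartridge below 0.01 N).
It fails at once if the blue-topped cartridge is turned (over 0.3 rad) or pulled out (over 15 mm) (distance of good_cartridge from where it was at the start of the episode above 0.015 m or angle between the y axis of good_cartridge and the y axis of station, either way round above 0.3 rad).
It fails at once if the tumbler, pepper mill, salt shaker or loose parcel on the worktop is pushed over 30 mm or tipped over 0.35 rad (distance of any of pepper_mill, salt_shaker, tumbler, parcel from where it was at the start of the episode above 0.03 m or angle between any of pepper_mill, salt_shaker, tumbler, parcel's own z axis and vertical above 0.35 rad).
It also fails if it takes over 53 s, if anything falls off the work surface, if the arm or the gripper's body presses on something with over 40 N, if the wrist force passes 120 N, or if a joint passes its speed limit or range.

### The arm

A 6-joint arm with a two-finger parallel gripper is mounted at the origin on a cart in front of the work surface, level with it; the furniture and walls round the work are solid. World frame = base frame: x ahead of the robot, y to its left, z up, the work surface at z = 0. Lengths are in m, angles in rad, forces in N, time in s.
With the tool pointing down it reaches from about 0.35 to 0.975 m from the base axis. Payload 4.9 kg.
Tool frame: the origin (TCP) lies at the very end of the fingers, on their centre line; the grasp point (between the pads) lies behind it (manip.pinch_z is the y of the grasp point in the tool frame, in m); y points along the fingers, x is the direction in which the jaws open and shut, and the axes are right-handed (so a half turn about y gives the same grasp; the last joint's range is limited). The gripper opens to 85 mm and grips with 20 to 120 N. Pads are 22 mm wide; open, the fingers measure 114 mm over their backs; the gripper's body (76 mm by 85 mm) begins 54 mm behind the grasp point. The pads swing forward as they close: fully open they stand 13 mm farther back than shut.
Start: joints at [1.152, 0.053, 1.613, -0, 1.476, -0.119], TCP at [0.185, 0.597, 0.231] pointing down, gripper open.
Joint ranges: [-3.01, 3.01], [-1.01, 2.22], [0.06, 2.58], [-1.02, 4.17], [0.09, 2.62], [-3.14, 3.14]. Speed limits (rad/s): [2.57, 2.57, 3.14, 3.14, 3.14, 3.14].

### API

Orientations are given as a unit quaternion [w, x, y, z].
In Python, from plant import manip gives the robot as it stands.
- The arm moves only by the tool drive_tool, never from a script. Its argument "motion" is a list of rows, each a list of 3 entries, a list of its own where there are three numbers: the shift along the tool's x, y, z in units of 25 mm (1.0 is 25 mm), then the turn, a rotation vector about the tool's x, y, z in units of 5 degrees (1.0 is 5 degrees), then the closure, from -1 (fully open) to 1 (shut). A call has 1 to 12 rows; each row shifts and turns the commanded pose from where the row before left it, along the tool's axes as they then stand; what a row does not reach is not made up. A row lasts 1/10 s, in which the tool goes at most 50 mm and 8.59 degrees, less where a joint would pass 70% of its speed; a pose out of reach is approached as far as the arm can. A call is refused whole if a number of a shift passes 1 or a number of a turn 1, either way. A call with a gripper value outside its range is refused whole. The fingers move at their own pace and stop on an object; the grip force is fixed at half the most. Time passes only in rows, so rows that do not move let the fingers close. It gives the time, the measured TCP pose, the force and the opening at its end, in the units of the state.
- manip.state(): the state, without advancing time (a new reading comes with each control period).
- manip.grab_frame(name): name is "side" or "top" or "wrist"; returns a dict with "img" (480x640x3 uint8, blue, green, red), "range_z" (480x640 float32, m along the optical axis (not along the pixel's ray), 0 where there is no reading), "camera_matrix" (3x3 intrinsics, pixels), "world_from_camera" (4x4, takes a point from camera to world coordinates); the wrist camera has in their place "T_tool_cam" (4x4, takes a point from camera to tool coordinates, whose origin is the TCP and whose axes are the tool frame's). Camera axes: x right, y down, z forward; pixel columns grow to the right and rows downward; lengths in m; the calibration is good to about 2 mm. A picture is of the moment at which its call begins: read the wrist's pose just before it.
- manip.job_done(): hands the job in, once; it reports no verdict.
The state is a dict: "time": time; "joint_pos": joint angles; "joint_vel": joint speeds; "joint_efforts": joint torques, N m; "tool_pos": TCP position; "tool_rot": TCP orientation; "contact_force": force on the tool from outside, world axes, zero at the start; "ft_torque": the same for the moment, N m; "gripper_width": opening from 0.0 (shut) to 1.0 (fully open).
Only numpy, scipy, OpenCV 4.12 (cv2) and the standard library are available. Lean on these libraries where they do the work, as an engineer would, in place of code of your own. Each camera call takes 0.05 s, during which the arm holds its last target. There are 200 camera calls.

## Working session

There is one attempt and no reset: what is moved stays moved. The work goes in short steps, Python scripts to look and compute and a tool call to move; the robot and the scene stay as the last step left them, time stands still between calls to the robot, and variables do not carry over. Pictures are saved under pics/ and viewed, about 8 in all and at most 12, crops included, and the job is handed in when it is done.

Besides the shell and the picture viewer there is one more tool, called after "Call:" as name(argument=value, ...) on one line, values as JSON. drive_tool: Moves the arm, as the interface text tells. Its arguments: {"type":"object","properties":{"motion":{"type":"array","items":{"type":"array"}}},"required":["motion"]}

```bash
ls; mkdir -p pics
cat > h.py <<'E'
import numpy as np, cv2
from scipy.spatial.transform import Rotation as R
from plant import manip
def grab(n):
    s=manip.state(); f=manip.grab_frame(n)
    if n=="wrist":
        T=np.eye(4);q=s["tool_rot"];T[:3,:3]=R.from_quat([q[1],q[2],q[3],q[0]]).as_matrix();T[:3,3]=s["tool_pos"]
        f["W"]=T@f["T_tool_cam"]
    else: f["W"]=f["world_from_camera"]
    return f
def cloud(f):
    z=f["range_z"];K=f["camera_matrix"];v,u=np.indices(z.shape)
    p=np.stack([(u-K[0,2])/K[0,0]*z,(v-K[1,2])/K[1,1]*z,z],-1)
    w=p@f["W"][:3,:3].T+f["W"][:3,3]; w[z<=0]=np.nan
    return w
E
python3 - <<'E'
from h import *
print(manip.state(), manip.pinch_z)
for n in ("top","side"):
    f=grab(n); cv2.imwrite(f"pics/{n}0.png",f["img"]); np.savez(f"pics/{n}0.npz",img=f["img"],w=cloud(f))
    print(n,f["W"].round(3).tolist(),f["camera_matrix"].round(1).tolist())
E
```

```text
pics
{'time': 0.0, 'joint_pos': array([ 1.15198555e+00,  5.33552340e-02,  1.61428156e+00,  2.26159071e-05,
        1.47599979e+00, -1.18978584e-01]), 'joint_vel': array([-0.00100879,  0.00033716, -0.00037334, -0.00099797,  0.00063215,
       -0.00017254]), 'joint_efforts': array([ 5.19209025e-04, -3.93695140e+01, -3.70168376e+01, -1.05462527e-04,
        7.18493204e-03, -1.43769881e-06]), 'tool_pos': array([0.18432804, 0.59655467, 0.23007146]), 'tool_rot': array([-0.5687196 ,  0.5694195 ,  0.41908109, -0.42034569]), 'contact_force': array([ 0.7058766 , -0.11612513,  0.44872589]), 'ft_torque': array([-0.038525  , -0.00704638, -0.0351429 ]), 'gripper_width': 1.0001693795035904} -0.0187
top [[0.133, -0.929, 0.344, 0.081], [-0.991, -0.127, 0.042, -0.089], [0.005, -0.346, -0.938, 1.563], [0.0, 0.0, 0.0, 1.0]] [[609.5, 0.0, 313.6], [0.0, 609.5, 237.4], [0.0, 0.0, 1.0]]
side [[0.756, 0.407, -0.513, 1.396], [0.655, -0.466, 0.595, -0.916], [0.003, -0.786, -0.619, 1.049], [0.0, 0.0, 0.0, 1.0]] [[559.8, 0.0, 320.3], [0.0, 559.8, 239.4], [0.0, 0.0, 1.0]]
```

View pics/top0.png

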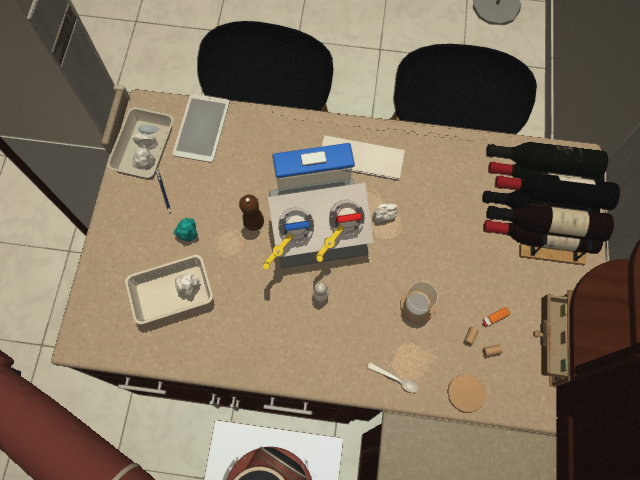

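View pics/side0.png

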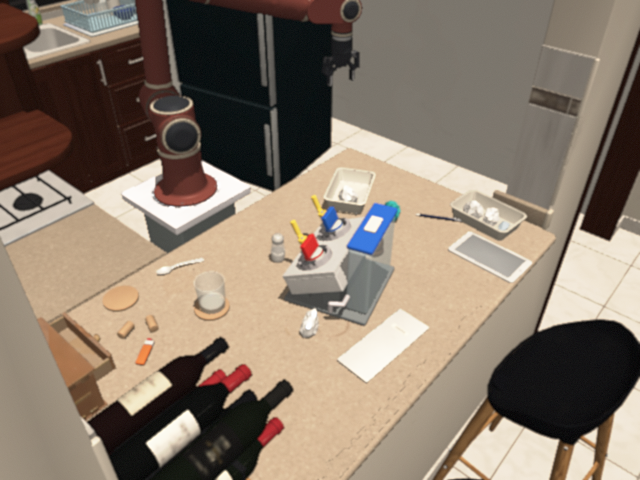

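The top view shows two cartridges in the station. Red is in the right socket at (348,217), with its latch pin end towards (322,258). Blue is in the left socket at (297,226). The front tray is at (170,291), with foil in its right half at (187,285). The far-left tray at (140,143) and the turquoise lump at (186,229) are decoys. Next I'll measure.

```bash
cat > m.py <<'E'
from h import *
for n in ("top","side"):
    d=np.load(f"pics/{n}0.npz");img=d["img"];w=d["w"];hsv=cv2.cvtColor(img,cv2.COLOR_BGR2HSV)
    H,S,V=hsv[...,0].astype(int),hsv[...,1],hsv[...,2]
    x,y,z=w[...,0],w[...,1],w[...,2]
    roi=(x>.35)&(x<.85)&(y>-.25)&(y<.2)&(z>.03)
    for nm,m in (("red",((H<8)|(H>172))&(S>150)&(V>80)),("blue",(H>100)&(H<125)&(S>130)&(V>60)),("yellow",(H>20)&(H<32)&(S>150)&(V>80))):
        mm=(m&roi).astype(np.uint8);k,l,st,c=cv2.connectedComponentsWithStats(mm)
        for i in range(1,k):
            if st[i,4]<40: continue
            p=w[l==i];t=p[p[:,2]>np.nanpercentile(p[:,2],70)]
            print(n,nm,st[i],c[i].round(),"med",np.nanmedian(p,0).round(3),"top",np.nanmedian(t,0).round(3),"zmax",np.nanmax(p[:,2]).round(3))
    if n=="top":
        # deck: gray-white pixels near the station with plane slope
        m=roi&(S<40)&(z>.08)&(z<.17); p=w[m]
        best=None;rng=np.random.default_rng(0)
        for _ in range(400):
            a=p[rng.choice(len(p),3,False)];nn=np.cross(a[1]-a[0],a[2]-a[0]);L=np.linalg.norm(nn)
            if L<1e-5: continue
            nn/=L;nn*=np.sign(nn[2]);
            if not .85<nn[2]<.95: continue
            q=np.abs((p-a[0])@nn)<.003
            if best is None or q.sum()>best.sum(): best=q
        q=p[best];c=q.mean(0);nn=np.linalg.svd(q-c)[2][2];nn*=np.sign(nn[2])
        print("deck n",nn.round(3),"tilt",np.degrees(np.arccos(nn[2])).round(1),"yaw(rear)",np.degrees(np.arctan2(-nn[1],-nn[0])).round(1),best.sum(),"ptson",c.round(3))
        # lateral extent
        yaw=np.arctan2(-nn[1],-nn[0]);ux=np.array([np.cos(yaw),np.sin(yaw)]);uy=np.array([-ux[1],ux[0]])
        for u in(ux,uy): print("ext",np.percentile(q[:,:2]@u,[.5,99.5]).round(4))
        cc=[np.percentile(q[:,:2]@u,[.5,99.5]).mean() for u in(ux,uy)]
        print("centre",cc[0]*ux+cc[1]*uy)
        for nm,(v0,v1,u0,u1) in dict(tray=(250,330,118,218),mill=(185,240,232,270),salt=(272,310,308,332),tumbler=(275,330,395,440),parcel=(198,226,370,402)).items():
            b=w[v0:v1,u0:u1].reshape(-1,3);b=b[b[:,2]>.02]
            print(nm,"min",np.nanpercentile(b,1,axis=0).round(3),"max",np.nanpercentile(b,99,axis=0).round(3))
            if nm=="tray":
                r=b[(b[:,2]>.035)];rr=cv2.minAreaRect((r[:,:2]*1000).astype(np.float32));print(rr)
                f=b[b[:,2]>.055];print("foil",np.median(f,0).round(3),f[:,:2].min(0).round(3),f[:,:2].max(0).round(3))
E
python3 m.py
```

```text
top red [336 213  26  10 161] [349. 217.] med [ 0.651 -0.106  0.181] top [ 0.65  -0.105  0.185] zmax 0.19
top blue [ 273  143   81   34 1546] [313. 160.] med [ 0.769 -0.002  0.227] top [ 0.771 -0.011  0.23 ] zmax 0.236
top blue [285 221  24  10 154] [296. 225.] med [0.613 0.018 0.181] top [0.615 0.02  0.185] zmax 0.19
top yellow [316 225  28  37 254] [329. 243.] med [ 0.595 -0.064  0.137] top [ 0.609 -0.072  0.15 ] zmax 0.163
top yellow [263 234  30  36 250] [277. 251.] med [0.555 0.061 0.136] top [0.575 0.048 0.148] zmax 0.162
deck n [-0.406 -0.13   0.905] tilt 25.2 yaw(rear) 17.8 1493 ptson [ 0.662 -0.035  0.128]
ext [0.5455 0.6852]
ext [-0.359  -0.1144]
centre [ 0.65822307 -0.0374061 ]
tray min [0.353 0.219 0.021] max [0.542 0.44  0.068]
((448.0675354003906, 330.5107116699219), (143.16175842285156, 207.42726135253906), 26.08289337158203)
foil [0.465 0.286 0.062] [0.356 0.222] [0.529 0.408]
mill min [0.652 0.098 0.022] max [0.697 0.177 0.157]
salt min [ 0.472 -0.078  0.023] max [ 0.508 -0.039  0.094]
tumbler min [ 0.465 -0.347  0.02 ] max [ 0.539 -0.274  0.098]
parcel min [ 0.673 -0.233  0.021] max [ 0.76  -0.163  0.111]
side red [301 234  17  26 258] [309. 246.] med [ 0.666 -0.115  0.174] top [ 0.659 -0.109  0.184] zmax 0.19
side blue [ 348  204   49   50 1013] [372. 230.] med [ 0.787 -0.032  0.229] top [ 0.784 -0.025  0.231] zmax 0.235
side blue [322 207  15  24 209] [329. 218.] med [0.628 0.011 0.175] top [0.621 0.017 0.184] zmax 0.188
side yellow [312 196  11  20  70] [317. 205.] med [0.526 0.076 0.137] top [0.518 0.076 0.155] zmax 0.164
side yellow [291 221  15  22  88] [297. 231.] med [ 0.565 -0.052  0.138] top [ 0.556 -0.051  0.152] zmax 0.164
```

```bash
cat >> h.py <<'E'
class St:  # station geometry (deck frame: x uphill, y left, z normal)
    def __init__(s,o=(.6577,-.0367),yaw=17.0):
        a=np.radians(yaw);t=np.radians(25);c,q=np.cos(a),np.sin(a)
        s.D=np.array([[np.cos(t)*c,np.cos(t)*q,np.sin(t)],[-q,c,0],[-np.sin(t)*c,-np.sin(t)*q,np.cos(t)]]).T
        s.o=np.array([o[0],o[1],.125])
    def w(s,p): return s.o+s.D@np.array(p,float)
    def d(s,p): return (np.asarray(p)-s.o)@s.D
def tool(): 
    s=manip.state();q=s["tool_rot"];return np.array(s["tool_pos"]),R.from_quat([q[1],q[2],q[3],q[0]]),s
def ori(jaw,down):
    y=down/np.linalg.norm(down);x=jaw-jaw@y*y;x/=np.linalg.norm(x);return R.from_matrix(np.stack([x,y,np.cross(x,y)],1))
def go(pos,Rt):
    p,r,s=tool();sh=r.inv().apply(pos-p)/.025;rv=np.degrees((r.inv()*Rt).as_rotvec())/5
    print("shift(units)",sh.round(2),"| in target axes",(Rt.inv().apply(pos-p)/.025).round(2),"| rot(units)",rv.round(2),"j",np.round(s["joint_pos"],2))
E
python3 - <<'E'
from h import *
S=St();print(manip.grab_frame("wrist")["T_tool_cam"].round(3).tolist())
p,r,s=tool();print(r.as_matrix().round(2).tolist())
for sg in(1,-1):
    go(S.w([-.07,-.01,.22]),ori(sg*S.D@[.707,.707,0],-S.D[:,2]))
    go(S.w([-.07,-.01,.22]),ori(sg*S.D@[1,0,0],-S.D[:,2]))
print(S.w([-.07,-.01,.22]))
E
```

```text
[[1.0, 0.001, -0.001, -0.001], [0.001, -0.319, 0.948, -0.142], [0.001, -0.948, -0.319, 0.083], [0.0, 0.0, 0.0, 1.0]]
[[0.3, -0.0, -0.96], [0.96, -0.0, 0.3], [-0.0, -1.0, 0.0]]
shift(units) [-22.46  -2.55 -20.62] | in target axes [-17.71  -0.46 -24.95] | rot(units) [-3.86  2.13 -3.21] j [ 1.15  0.05  1.61 -0.    1.48 -0.12]
shift(units) [-22.46  -2.55 -20.62] | in target axes [  5.12  -0.46 -30.16] | rot(units) [-2.43 10.98 -4.61] j [ 1.15  0.05  1.61 -0.    1.48 -0.12]
shift(units) [-22.46  -2.55 -20.62] | in target axes [17.71 -0.46 24.95] | rot(units) [ -4.72 -33.07   5.68] j [ 1.15  0.05  1.61 -0.    1.48 -0.12]
shift(units) [-22.46  -2.55 -20.62] | in target axes [-5.12 -0.46 30.16] | rot(units) [ -5.42 -24.36   2.85] j [ 1.15  0.05  1.61 -0.    1.48 -0.12]
[ 0.51104086 -0.09199512  0.29480443]
```

Call:
drive_tool(motion=[[[-0.94,-0.11,-0.86],[0,0,0],-1],[[-0.94,-0.11,-0.86],[0,0,0],-1],[[-0.94,-0.11,-0.86],[0,0,0],-1],[[-0.94,-0.11,-0.86],[0,0,0],-1],[[-0.94,-0.11,-0.86],[0,0,0],-1],[[-0.94,-0.11,-0.86],[0,0,0],-1],[[-0.94,-0.11,-0.86],[0,0,0],-1],[[-0.94,-0.11,-0.86],[0,0,0],-1],[[-0.94,-0.11,-0.86],[0,0,0],-1],[[-0.94,-0.11,-0.86],[0,0,0],-1],[[-0.94,-0.11,-0.86],[0,0,0],-1],[[-0.94,-0.11,-0.86],[0,0,0],-1]])

```text
time: 1.35
tool_pos: [0.3479, 0.2502, 0.2641]
tool_rot: [-0.569, 0.569, 0.42, -0.42]
contact_force: [0.4, 0.2, -0.4]
gripper_width: 1.0
```

Call:
drive_tool(motion=[[[-0.94,-0.11,-0.86],[0,0,0],-1],[[-0.94,-0.11,-0.86],[0,0,0],-1],[[-0.94,-0.11,-0.86],[0,0,0],-1],[[-0.94,-0.11,-0.86],[0,0,0],-1],[[-0.94,-0.11,-0.86],[0,0,0],-1],[[-0.94,-0.11,-0.86],[0,0,0],-1],[[-0.94,-0.11,-0.86],[0,0,0],-1],[[-0.94,-0.11,-0.86],[0,0,0],-1],[[-0.94,-0.11,-0.86],[0,0,0],-1],[[-0.94,-0.11,-0.86],[0,0,0],-1],[[-0.94,-0.11,-0.86],[0,0,0],-1],[[-0.94,-0.11,-0.86],[0,0,0],-1]])

```text
time: 2.55
tool_pos: [0.5112, -0.0954, 0.297]
tool_rot: [0.569, -0.569, -0.42, 0.42]
contact_force: [-1.0, -0.8, 0.4]
gripper_width: 0.999
```

Call:
drive_tool(motion=[[[0,0,0],[-0.97,0.53,-0.8],-1],[[0,0,0],[-0.97,0.53,-0.8],-1],[[0,0,0],[-0.97,0.53,-0.8],-1],[[0,0,0],[-0.97,0.53,-0.8],-1],[[0,0,0],[0,0,0],-1]])

```text
time: 3.05
tool_pos: [0.509, -0.0944, 0.2951]
tool_rot: [-0.555, 0.629, 0.504, -0.206]
contact_force: [-1.0, -0.8, -0.4]
gripper_width: 0.998
```

```bash
cat > m2.py <<'E'
from h import *
import sys
tag=sys.argv[1]
f=grab("wrist");w=cloud(f);img=f["img"];cv2.imwrite(f"pics/{tag}.png",img);np.savez(f"pics/{tag}.npz",img=img,w=w)
S=St();hsv=cv2.cvtColor(img,cv2.COLOR_BGR2HSV);H,Sa,V=hsv[...,0].astype(int),hsv[...,1],hsv[...,2]
d=S.d(w)
for nm,m in (("red",((H<8)|(H>172))&(Sa>150)&(V>60)),("blue",(H>100)&(H<125)&(Sa>130)&(V>50)),("yellow",(H>20)&(H<32)&(Sa>150)&(V>60))):
    mm=(m&np.isfinite(w[...,0])&(d[...,0]<.08)).astype(np.uint8);k,l,st,c=cv2.connectedComponentsWithStats(mm)
    for i in range(1,k):
        if st[i,4]<150: continue
        q=d[l==i];q=q[q[:,2]>0];zt=np.percentile(q[:,2],97);t=q[q[:,2]>zt-.004]
        rr=cv2.minAreaRect((t[:,:2]*1000).astype(np.float32))
        print(nm,st[i],c[i].round(),"ztop",zt.round(4),"top med",np.median(t,0).round(4),len(t),"rect",np.round(rr[0],1),np.round(rr[1],1),round(rr[2],1))
        if nm=="yellow":
            a=q[(q[:,2]<.04)];
            if len(a): 
                cc=a.mean(0);vv=np.linalg.svd((a-cc)[:,:2],full_matrices=False)[2][0];print("  arm mean",cc.round(4),"dir deg",np.degrees(np.arctan2(vv[1],vv[0])).round(1))
p,r,s=tool();print("tcp deck",S.d(p).round(4),"jaw",(S.D.T@r.as_matrix()).round(2).tolist(),s["contact_force"].round(1),s["gripper_width"].round(2),s["time"].round(1))
E
python3 m2.py w1
```

```text
red [ 305  276   58   70 1949] [333. 312.] ztop 0.0643 top med [-0.0023 -0.0628  0.0631] 1003 rect [ -1.8 -63.9] [15.7 59.1] 0.9Traceback (most recent call last):
  File "m2.py", line 11, in <module>
    q=d[l==i];q=q[q[:,2]>0];zt=np.percentile(q[:,2],97);t=q[q[:,2]>zt-.004]
                               ~~~~~~~~~~~~~^^^^^^^^^^^
    return _quantile_unchecked(
        a, q, axis, out, overwrite_input, method, keepdims, weights)
    return _ureduce(a,
                    func=_quantile_ureduce_func,
    ...<5 lines>...
                    overwrite_input=overwrite_input,
                    method=method)
    r = func(a, **kwargs)
    result = _quantile(arr,
                       quantiles=q,
    ...<2 lines>...
                       out=out,
                       weights=wgt)
    slices_having_nans = np.isnan(arr[-1, ...])
                                  ~~~^^^^^^^^^
IndexError: index -1 is out of bounds for axis 0 with size 0
```

View pics/w1.png

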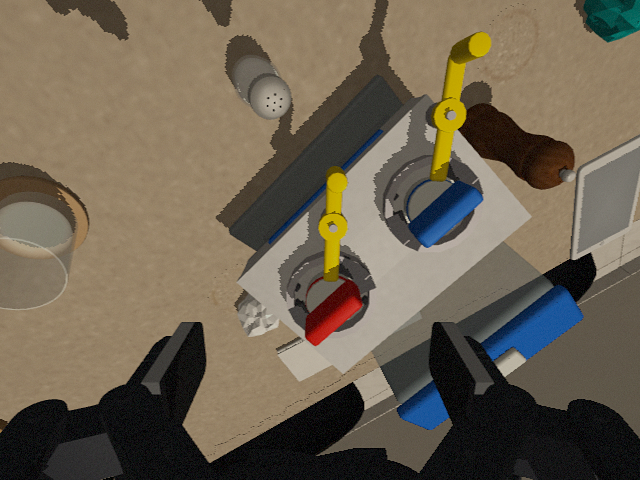

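The wrist picture works as the enlarged check. The red bar is at (333,312), with its own latch pivot at (332,227) and pin at (337,180). Blue is at (447,213), with its pin at (478,45). The red latch to swing is therefore latch_right.

```bash
sed -i 's/q=q\[q\[:,2\]>0\];/q=q[q[:,2]>.02]\n        if len(q)<100: continue\n        /' m2.py; python3 m2.py w2
```

```text
red [ 304  275   58   70 1940] [332. 311.] ztop 0.0642 top med [-0.0024 -0.0627  0.063 ] 1019 rect [ -1.8 -64.1] [58.9 15.4] 89.8
blue [ 408  180   74   67 2353] [444. 212.] ztop 0.0642 top med [-0.0028  0.0661  0.0629] 1329 rect [-2.2 65.3] [16.  58.7] 0.5
yellow [ 429   31   62  149 3269] [453.  99.] ztop 0.0747 top med [-0.0865  0.1531  0.0741] 479 rect [-86.3 153.6] [14.8 14.9] 85.0
  arm mean [-0.0553  0.117   0.0345] dir deg -48.2
yellow [ 318  164   29  116 2013] [332. 221.] ztop 0.0749 top med [-0.0878  0.0231  0.0742] 334 rect [-87.6  22.9] [14.6 14.7] 2.2
  arm mean [-0.0517 -0.0151  0.0349] dir deg -45.9Traceback (most recent call last):
  File "m2.py", line 20, in <module>
    p,r,s=tool();print("tcp deck",S.d(p).round(4),"jaw",(S.D.T@r.as_matrix()).round(2).tolist(),s["contact_force"].round(1),s["gripper_width"].round(2),s["time"].round(1))
                                                                                                                            ^^^^^^^^^^^^^^^^^^^^^^^^
AttributeError: 'float' object has no attribute 'round'
```

```bash
sed -i 's/s\["gripper_width"\].round(2),s\["time"\].round(1)/round(s["gripper_width"],2),round(s["time"],2)/' m2.py
cat > g.py <<'E'
from h import *
import sys
a=[float(v) for v in sys.argv[1:]] # deck mm x y z, jaw angle deg
S=St();g=np.radians(a[3]);p,r,s=tool()
x=S.D.T@r.apply([1,0,0]);print("tcp deck mm",(S.d(p)*1e3).round(1),"jaw deg",np.degrees(np.arctan2(x[1],x[0])).round(1),"tooly",(S.D.T@r.apply([0,1,0])).round(3),s["contact_force"].round(1),round(s["gripper_width"],3),round(s["time"],2))
go(S.w(np.array(a[:3])/1e3),ori(S.D@[np.cos(g),np.sin(g),0],-S.D[:,2]))
E
python3 g.py -87.2 22.8 100 44.5
```

```text
tcp deck mm [-70.  -12.1 222.6] jaw deg 45.1 tooly [ 0.    -0.001 -1.   ] [-0.7 -0.1 -0.5] 1.0 3.15
shift(units) [0.5  4.9  1.47] | in target axes [0.49 4.9  1.48] | rot(units) [ 0.01  0.11 -0.  ] j [-0.49 -0.5   2.01  0.31  1.32 -1.61]
```

Call:
drive_tool(motion=[[[0.1,0.98,0.3],[0,0,0],0],[[0.1,0.98,0.3],[0,0,0],0],[[0.1,0.98,0.3],[0,0,0],0],[[0.1,0.98,0.3],[0,0,0],0],[[0.1,0.98,0.3],[0,0.1,0],0],[[0,0,0],[0,0,0],0]])

```text
time: 3.75
tool_pos: [0.5337, -0.0478, 0.1748]
tool_rot: [-0.559, 0.627, 0.502, -0.207]
contact_force: [0.2, 0.7, -0.9]
gripper_width: 0.496
```

```bash
python3 g.py -87.2 22.8 39 44.5; python3 m2.py w3|grep yell -A1
```

```text
tcp deck mm [-89.4  25.6  96.6] jaw deg 44.6 tooly [-0.005  0.005 -1.   ] [ 0.2  0.7 -0.9] 0.496 3.75
shift(units) [-0.02  2.3  -0.16] | in target axes [-0.02  2.3  -0.14] | rot(units) [-0.08  0.03 -0.  ] j [-0.37 -0.38  2.13  0.3   1.06 -1.55]
yellow [ 458   77  115  206 7923] [502. 163.] ztop 0.0747 top med [-0.0869  0.1532  0.074 ] 1362 rect [-86.3 153.6] [15.7 15.6] 2.6
  arm mean [-0.0567  0.1179  0.0345] dir deg -48.0
yellow [ 295  265   43  151 4018] [317. 336.] ztop 0.0749 top med [-0.0881  0.0237  0.0741] 815 rect [-87.7  23.1] [15.5 15.1] 79.8
  arm mean [-0.0489 -0.0177  0.0351] dir deg -46.1
```

Call:
drive_tool(motion=[[[-0.01,0.77,-0.04],[-0.08,0,0],0],[[0,0.77,-0.04],[0,0,0],0],[[0,0.76,-0.04],[0,0,0],0],[[0,0,0],[0,0,0],0],[[0,0,0],[0,0,0],1],[[0,0,0],[0,0,0],1],[[0,0,0],[0,0,0],1],[[0,0,0],[0,0,0],1],[[0,0,0],[0,0,0],1]])

```text
time: 4.7
tool_pos: [0.5619, -0.0451, 0.13]
tool_rot: [-0.553, 0.632, 0.504, -0.201]
contact_force: [-3.6, 0.3, 6.4]
gripper_width: 0.165
```

```bash
python3 g.py -87.5 23 39 44.5
```

```text
tcp deck mm [-83.1  19.9  44.2] jaw deg 44.6 tooly [ 0.01  -0.007 -1.   ] [-3.6  0.3  6.4] 0.165 4.7
shift(units) [-0.04  0.21  0.21] | in target axes [-0.04  0.21  0.21] | rot(units) [0.14 0.02 0.02] j [-0.34 -0.26  2.12  0.32  0.93 -1.56]
```

Call:
drive_tool(motion=[[[0.157,0,-0.007],[0,1,0],1],[[0.157,0,-0.007],[0,1,0],1],[[0.157,0,-0.007],[0,1,0],1],[[0.157,0,-0.007],[0,1,0],1],[[0.157,0,-0.007],[0,1,0],1],[[0.157,0,-0.007],[0,1,0],1]])

```text
time: 5.3
tool_pos: [0.5757, -0.0301, 0.1381]
tool_rot: [0.664, -0.664, -0.342, 0.03]
contact_force: [-6.0, -7.0, 5.7]
gripper_width: 0.17
```

```bash
python3 g.py -62.6 35 44 14.5
```

```text
tcp deck mm [-63.8  30.3  44.2] jaw deg 14.4 tooly [ 0.007 -0.01  -1.   ] [-6.  -7.   5.7] 0.17 5.3
shift(units) [0.09 0.01 0.17] | in target axes [0.09 0.01 0.17] | rot(units) [ 0.13 -0.02  0.05] j [-0.3  -0.24  2.09  0.29  0.93 -0.98]
```

Tracking well, so I continue the arc.

Call:
drive_tool(motion=[[[0.157,0,-0.007],[0,1,0],1],[[0.157,0,-0.007],[0,1,0],1],[[0.157,0,-0.007],[0,1,0],1],[[0.157,0,-0.007],[0,1,0],1],[[0.157,0,-0.007],[0,1,0],1],[[0.157,0,-0.007],[0,1,0],1],[[0.157,0,-0.007],[0,1,0],1],[[0.157,0,-0.007],[0,1,0],1],[[0.157,0,-0.007],[0,1,0],1],[[0,0,0],[0,0,0],1],[[0,0,0],[0,0,0],0.3],[[0,0,0],[0,0,0],0.3]])

```text
time: 6.5
tool_pos: [0.606, -0.024, 0.1513]
tool_rot: [0.746, -0.624, -0.062, -0.225]
contact_force: [0.3, -0.4, -0.1]
gripper_width: 0.349
```

Call:
drive_tool(motion=[[[0,0,0],[0,0,0],0.3],[[0,-0.8,0],[0,0,0],0.3],[[0,-0.8,0],[0,0,0],0.3],[[0,-0.8,0],[0,0,0],0],[[0,-0.5,0],[0,0,0],0],[[0,0,0],[0,0,0],0]])

```text
time: 7.1
tool_pos: [0.577, -0.0327, 0.2189]
tool_rot: [0.745, -0.624, -0.063, -0.225]
contact_force: [-1.1, -0.2, -0.2]
gripper_width: 0.498
```

```bash
python3 g.py -1.9 -64 85 0; python3 m2.py w4
```

```text
tcp deck mm [-29.2  27.4 117.3] jaw deg -30.4 tooly [ 0.01  -0.007 -1.   ] [-1.1 -0.2 -0.2] 0.498 7.1
shift(units) [ 2.78  1.33 -2.6 ] | in target axes [ 1.09  1.29 -3.66] | rot(units) [ 0.05 -6.08  0.14] j [-0.3  -0.32  2.02  0.27  1.08 -0.15]
red [ 392  301   63   79 1395] [423. 335.] ztop 0.1425 top med [0.0038 0.0161 0.1603] 45 rect [ 4.5 17.1] [3.9 9.7] 14.6
blue [ 286  127   79  111 3567] [325. 182.] ztop 0.0644 top med [-0.0011  0.0672  0.063 ] 3354 rect [-1.2 65.2] [15.5 59.1] 0.2
yellow [  48   98  236   85 6970] [162. 135.] ztop 0.0747 top med [-0.0848  0.1532  0.074 ] 1091 rect [-85.9 153.7] [15.3 16.3] 50.8
  arm mean [-0.0531  0.1172  0.0347] dir deg -48.9
yellow [ 290  246   40  142 3490] [310. 314.] ztop 0.0748 top med [-0.0311  0.0285  0.0742] 672 rect [-31.3  28.2] [15.2 14.6] 41.2
  arm mean [-0.062  -0.0187  0.035 ] dir deg -122.8
tcp deck [-0.0302  0.0277  0.116 ] jaw [[0.86, 0.01, 0.51], [-0.51, -0.01, 0.86], [0.01, -1.0, -0.0]] [ 0.8  0.3 -0.2] 0.5 7.15
```

View pics/w4.png

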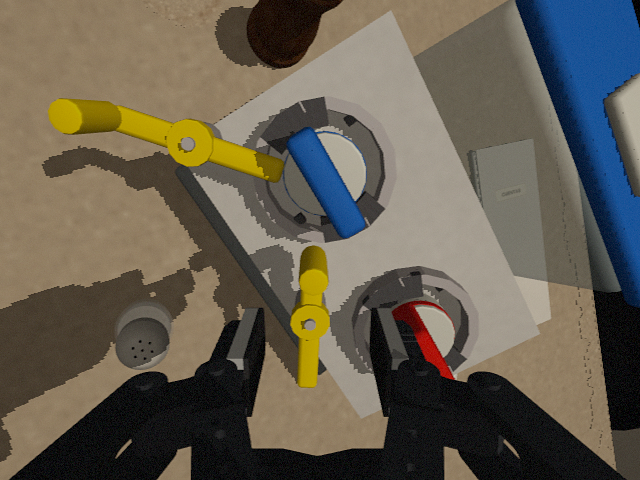

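The red latch (pin now at (312,262)) has swung fully aside to about 1.35 rad. Both cartridges are still seated, with the red bar at (425,340). The next step is the red bar.

Call:
drive_tool(motion=[[[0.93,0,-0.87],[0,0,0],0],[[0.93,0,-0.87],[0,0,0],0],[[0.93,0,-0.86],[0,0,0],0],[[0,0,0],[0,-1,0],0],[[0,0,0],[0,-1,0],0],[[0,0,0],[0,-1,0],0],[[0,0,0],[0,-1,0],0],[[0,0,0],[0,-1,0],0],[[0,0,0],[0,-1,0.1],0],[[0,0,0],[0,0,0],0]])

```text
time: 8.15
tool_pos: [0.626, -0.1124, 0.2268]
tool_rot: [0.705, -0.662, -0.249, -0.051]
contact_force: [0.1, 0.3, 0.1]
gripper_width: 0.496
```

```bash
python3 g.py -1.9 -64 30 0; python3 m2.py w5|grep red
```

```text
tcp deck mm [ -4.6 -63.1 114.4] jaw deg -0.5 tooly [-0.004 -0.003 -1.   ] [0.1 0.3 0.1] 0.496 8.15
shift(units) [ 0.12  3.38 -0.02] | in target axes [ 0.11  3.38 -0.04] | rot(units) [ 0.04 -0.1  -0.04] j [-0.42 -0.15  1.86  0.31  1.11 -0.8 ]
red [ 288  209   75  116 3335] [325. 265.] ztop 0.0643 top med [-0.001  -0.0619  0.0631] 2746 rect [ -1.1 -64.1] [15.6 58.8] 0.6
```

Call:
drive_tool(motion=[[[0.07,0.85,-0.02],[0,-0.1,0],0],[[0.06,0.85,-0.02],[0,0,0],0],[[0,0.85,0],[0,0,0],0],[[0,0.8,0],[0,0,0],0],[[0,0,0],[0,0,0],0],[[0,0,0],[0,0,0],1],[[0,0,0],[0,0,0],1],[[0,0,0],[0,0,0],1],[[0,0,0],[0,0,0],1],[[0,0,0],[0,0,0],1]])

```text
time: 9.2
tool_pos: [0.6633, -0.1033, 0.1552]
tool_rot: [0.703, -0.662, -0.253, -0.049]
contact_force: [-2.9, -0.9, 2.4]
gripper_width: 0.181
```

```bash
python3 g.py -1.1 -64 30 0
```

```text
tcp deck mm [  0.  -65.3  33.3] jaw deg 0.1 tooly [-0.001 -0.006 -1.   ] [-2.9 -0.9  2.4] 0.181 9.2
shift(units) [-0.04  0.13  0.05] | in target axes [-0.04  0.13  0.05] | rot(units) [ 0.07  0.01 -0.01] j [-0.37 -0.    1.84  0.32  0.97 -0.81]
```

Call:
drive_tool(motion=[[[0,0,0],[0,-1,0],1],[[0,0,0],[0,-1,0],1],[[0,0,0],[0,-1,0],1],[[0,0,0],[0,-1,0],1],[[0,0,0],[0,-1,0],1],[[0,0,0],[0,-1,0],1],[[0,0,0],[0,-1,0],1],[[0,0,0],[0,-1,0],1],[[0,0,0],[0,-1,0],1]])

```text
time: 10.1
tool_pos: [0.6638, -0.1037, 0.1553]
tool_rot: [-0.552, 0.631, 0.504, -0.209]
contact_force: [-2.3, -1.6, 1.8]
gripper_width: 0.173
```

```bash
python3 g.py 0 -65 33 90
```

```text
tcp deck mm [  0.3 -65.9  33.3] jaw deg 45.3 tooly [-0.    -0.007 -1.   ] [-2.3 -1.6  1.8] 0.173 10.1
shift(units) [0.02 0.01 0.03] | in target axes [0.03 0.01 0.01] | rot(units) [ 0.03 -8.95 -0.08] j [-0.37  0.    1.84  0.32  0.97 -1.6 ]
```

Call:
drive_tool(motion=[[[0,0,0],[0,-1,0],1],[[0,0,0],[0,-1,0],1],[[0,0,0],[0,-1,0],1],[[0,0,0],[0,-1,0],1],[[0,0,0],[0,-1,0],1],[[0,0,0],[0,-1,0],1],[[0,0,0],[0,-1,0],1],[[0,0,0],[0,-1,0],1],[[0,0,0],[0,0,0],1],[[0,0,0],[0,0,0],1]])

```text
time: 11.1
tool_pos: [0.6639, -0.1037, 0.1555]
tool_rot: [-0.347, 0.523, 0.662, -0.41]
contact_force: [-2.3, -3.2, 5.0]
gripper_width: 0.174
```

```bash
python3 g.py 0 -65 33 90; python3 m2.py w6|grep red
python3 - <<'E'
import cv2
from h import *
i=cv2.imread("pics/w6.png")
f=grab("top")["img"][180:290,240:400]
cv2.imwrite("pics/c6.png",np.vstack([i[100:430],cv2.resize(f,(640,440))[:260]]))
E
```

```text
tcp deck mm [  0.5 -65.9  33.4] jaw deg 85.0 tooly [ 0.    -0.007 -1.   ] [-2.3 -3.2  5. ] 0.174 11.1
shift(units) [0.03 0.02 0.02] | in target axes [0.04 0.02 0.02] | rot(units) [ 0.01 -1.01 -0.08] j [-0.37  0.    1.84  0.32  0.97 -2.29]
red [ 263  250  108  183 8259] [317. 338.] ztop 0.0642 top med [-0.0058 -0.0654  0.0631] 6438 rect [ -1.5 -65.8] [15.6 60.3] 84.7
```

View pics/c6.png

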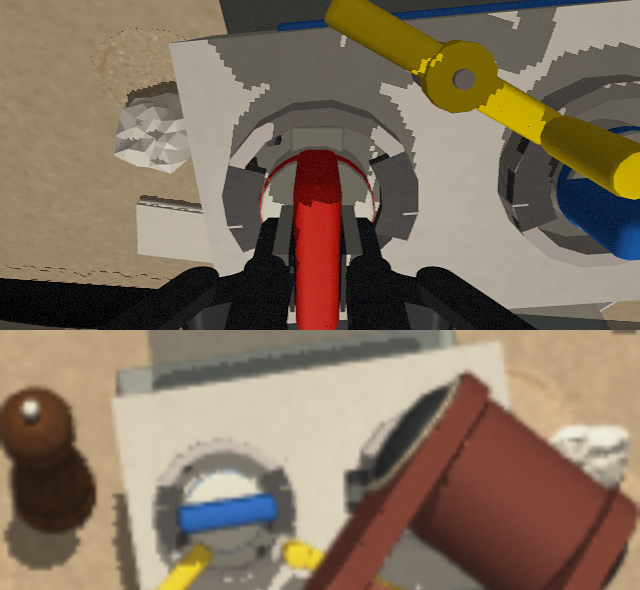

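The red bar, at (320,240) in the upper crop, now lies along the slope (85°). Blue and its latch haven't moved. Lifting now.

Call:
drive_tool(motion=[[[0,-0.2,0],[0,0,0],1],[[0,-0.4,0],[0,0,0],1],[[0,-0.5,0],[0,0,0],1],[[0,-0.6,0],[0,0,0],1],[[0,-0.7,0],[0,0,0],1],[[0,-0.8,0],[0,0,0],1],[[0,-0.8,0],[0,0,0],1],[[0,-0.6,0],[0,0,0],1],[[0,0,0],[0,0,0],1]])

```text
time: 12.1
tool_pos: [0.6171, -0.1173, 0.2621]
tool_rot: [-0.346, 0.523, 0.662, -0.411]
contact_force: [0.3, 0.5, -2.5]
gripper_width: 0.178
```

```bash
cat > t.py <<'E'
from h import *
# tray from initial top view: centre, long axis; refine with rim
d=np.load("pics/top0.npz");w=d["w"][240:340,108:228].reshape(-1,3)
b=w[(w[:,2]>.043)&(w[:,2]<.052)];rr=cv2.minAreaRect((b[:,:2]*1000).astype(np.float32));print("rim",rr)
box=cv2.boxPoints(rr)/1000;c=np.array(rr[0])/1000
e=[box[1]-box[0],box[2]-box[1]];L=max(e,key=np.linalg.norm);L/=np.linalg.norm(L);L*=np.sign(L[1])
f=w[w[:,2]>.056];f=f[(f[:,:2]-c)@L<.05];print("foil pts",((f[:,:2]-c)@L).min().round(3),((f[:,:2]-c)@L).max().round(3))
t=c+.046*L;print("c",c,"L",L,"target",t)
p,r,s=tool();print(p.round(3),s["contact_force"].round(1),round(s["gripper_width"],3),round(s["time"],2))
for sg in(1,-1):
  for nm,j in(("jaw along L",L),("jaw across",[L[1],-L[0]])): print(nm,sg);go(np.array([*t,.2]),ori(sg*np.array([*j,0]),np.array([0,0,-1.])))
# minimal tilt to vertical
y=r.apply([0,1,0]);x=r.apply([1,0,0]);print("keep yaw");go(np.array([*t,.2]),ori(x,np.array([0,0,-1.])))
E
python3 t.py; python3 g.py 0 -65 150 85
```

```text
rim ((447.689453125, 329.6617126464844), (139.6640167236328, 206.22952270507812), 25.92558479309082)
foil pts -0.102 -0.026
c [0.44768945 0.32966171] L [-0.43720338  0.8993627 ] target [0.4275781 0.3710324]
[ 0.617 -0.117  0.262] [ 0.3  0.5 -2.5] 0.178 12.1
jaw along L 1
shift(units) [20.62  1.42  4.22] | in target axes [20.88  2.48 -1.72] | rot(units) [ 5.03 -2.74 -0.27] j [-0.43 -0.19  1.84  0.3   1.17 -2.28]
jaw across 1
shift(units) [20.62  1.42  4.22] | in target axes [ 1.72  2.48 20.88] | rot(units) [ 4.02 14.96  3.61] j [-0.43 -0.19  1.84  0.3   1.17 -2.28]
jaw along L -1
shift(units) [20.62  1.42  4.22] | in target axes [-20.88   2.48   1.72] | rot(units) [ 0.39 32.47  7.28] j [-0.43 -0.19  1.84  0.3   1.17 -2.28]
jaw across -1
shift(units) [20.62  1.42  4.22] | in target axes [ -1.72   2.48 -20.88] | rot(units) [  3.86 -20.41  -4.3 ] j [-0.43 -0.19  1.84  0.3   1.17 -2.28]
keep yaw
shift(units) [20.62  1.42  4.22] | in target axes [20.7   2.48  3.22] | rot(units) [ 5.01 -0.07  0.32] j [-0.43 -0.19  1.84  0.3   1.17 -2.28]
tcp deck mm [  1.4 -65.2 150.6] jaw deg 85.1 tooly [ 0.002 -0.008 -1.   ] [ 0.3  0.5 -2.5] 0.178 12.1
shift(units) [0.   0.02 0.06] | in target axes [0.   0.03 0.06] | rot(units) [ 0.03  0.02 -0.09] j [-0.43 -0.19  1.84  0.3   1.17 -2.28]
```

Call:
drive_tool(motion=[[[0,-0.7,0],[0,0,0],1],[[0,-0.8,0],[0,0,0],1],[[0,-0.5,0],[0,0,0],1],[[0,0,0],[0.84,-0.46,-0.04],1],[[0,0,0],[0.84,-0.46,-0.04],1],[[0,0,0],[0.84,-0.46,-0.04],1],[[0,0,0],[0.84,-0.46,-0.04],1],[[0,0,0],[0.84,-0.46,-0.04],1],[[0,0,0],[0.84,-0.44,-0.07],1],[[0,0,0],[0,0,0],1]])

```text
time: 13.1
tool_pos: [0.5975, -0.1217, 0.3024]
tool_rot: [0.377, -0.372, -0.599, 0.6]
contact_force: [0.5, 0.4, -1.6]
gripper_width: 0.178
```

```bash
python3 t.py | sed -n '4,6p'
```

```text
[ 0.597 -0.122  0.302] [ 0.5  0.4 -1.6] 0.178 13.1
jaw along L 1
shift(units) [20.67  4.19 -2.56] | in target axes [20.7   4.1  -2.51] | rot(units) [-0.06  0.02  0.06] j [-0.32 -0.01  1.56 -0.    1.6  -2.35]
```

Call:
drive_tool(motion=[[[0.5,0,-0.06],[0,0,0],1],[[0.86,0,-0.107],[0,0,0],1],[[0.86,0,-0.107],[0,0,0],1],[[0.86,0,-0.107],[0,0,0],1],[[0.86,0,-0.107],[0,0,0],1],[[0.86,0,-0.107],[0,0,0],1],[[0.86,0,-0.107],[0,0,0],1],[[0.86,0,-0.107],[0,0,0],1],[[0.86,0,-0.107],[0,0,0],1],[[0.86,0,-0.107],[0,0,0],1],[[0.86,0,-0.107],[0,0,0],1],[[0.86,0,-0.107],[0,0,0],1]])

```text
time: 14.3
tool_pos: [0.5136, 0.1167, 0.3047]
tool_rot: [0.377, -0.373, -0.599, 0.6]
contact_force: [0.3, -0.2, -1.6]
gripper_width: 0.174
```

Call:
drive_tool(motion=[[[0.86,0.1,-0.107],[0,0,0],1],[[0.86,0.2,-0.107],[0,0,0],1],[[0.86,0.2,-0.107],[0,0,0],1],[[0.86,0.2,-0.107],[0,0,0],1],[[0.86,0.2,-0.107],[0,0,0],1],[[0.86,0.2,-0.107],[0,0,0],1],[[0.86,0.2,-0.107],[0,0,0],1],[[0.86,0.2,-0.107],[0,0,0],1],[[0.86,0.2,-0.107],[0,0,0],1],[[0.86,0.2,-0.107],[0,0,0],1],[[0.86,0.2,-0.107],[0,0,0],1],[[0.86,0,-0.107],[0,0,0],1]])

```text
time: 15.5
tool_pos: [0.4287, 0.3619, 0.2521]
tool_rot: [0.378, -0.373, -0.599, 0.6]
contact_force: [0.4, 0.1, -1.0]
gripper_width: 0.177
```

```bash
python3 t.py | sed -n '4,6p'
python3 - <<'E'
from h import *
a=grab("wrist");b=grab("side");i=a["img"];cv2.imwrite("pics/p7.png",np.hstack([cv2.resize(i,(400,300)),cv2.resize(b["img"][120:270,250:450],(400,300))]))
w=cloud(a);np.savez("pics/p7.npz",img=i,w=w)
p,r,s=tool();hsv=cv2.cvtColor(i,cv2.COLOR_BGR2HSV);m=((hsv[...,0]<8)|(hsv[...,0]>172))&(hsv[...,1]>150)
q=w[m];q=q[np.abs(q-p).max(1)<.1];zt=np.percentile(q[:,2],97);t=q[q[:,2]>zt-.006];c=t.mean(0);n=np.linalg.svd(t-c)[2][2];print("red top",c.round(3),"above tcp",(c[2]-p[2]).round(4),"normal",(n*np.sign(n[2])).round(3))
E
```

```text
[0.429 0.362 0.252] [ 0.4  0.1 -1. ] 0.177 15.5
jaw along L 1
shift(units) [ 0.34  2.09 -0.13] | in target axes [ 0.35  2.09 -0.12] | rot(units) [-0.06  0.    0.06] j [ 0.57 -0.11  1.74  0.01  1.52 -1.46]
red top [0.418 0.354 0.329] above tcp 0.0761 normal [0.763 0.376 0.526]
```

View pics/p7.png

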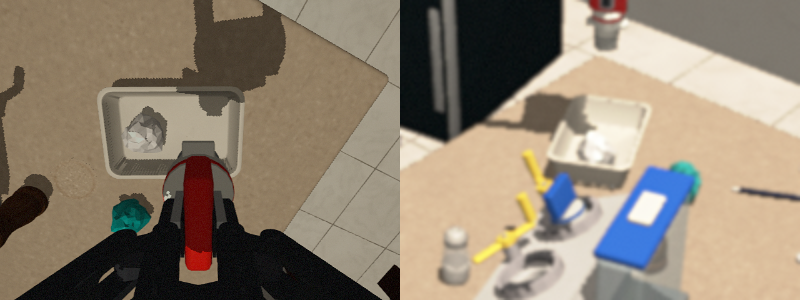

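The cartridge is gripped upright and close to the tray's free half. The foil shows at (145,135) in the tray's other half. Now I'll check its tilt and the tray position up close.

Run:
```python
from h import *
d=np.load("pics/p7.npz");i,w=d["img"],d["w"];p,r,s=tool();hsv=cv2.cvtColor(i,cv2.COLOR_BGR2HSV);m=((hsv[...,0]<8)|(hsv[...,0]>172))&(hsv[...,1]>150)
t=r.inv().apply((w-p).reshape(-1,3)).reshape(w.shape)
q=t[m];q=q[(np.abs(q[:,0])<.012)&(np.abs(q[:,1])<.05)&(np.abs(q[:,2])<.045)]
y0=np.percentile(q[:,1],3);print("y hist",np.percentile(q[:,1],[1,5,25,50,75]).round(4))
u=q[q[:,1]<np.percentile(q[:,1],5)+.004]
A=np.c_[u[:,0],u[:,2],np.ones(len(u))];k=np.linalg.lstsq(A,u[:,1],rcond=None)[0];print("top plane slopes dx,dz (rad)",k.round(3),len(u),"z range",u[:,2].min().round(3),u[:,2].max().round(3))
b=w[(w[...,2]>.044)&(w[...,2]<.052)&(w[...,1]>.2)&(w[...,1]<.47)&(w[...,0]>.3)&(w[...,0]<.57)]
print("rim pts",len(b),b[:,:2].min(0).round(3),b[:,:2].max(0).round(3))
rr=cv2.minAreaRect((b[:,:2]*1000).astype(np.float32));print(rr)
fl=w[(w[...,2]>-.005)&(w[...,2]<.01)&(np.abs(w[...,0]-.427)<.03)&(np.abs(w[...,1]-.371)<.02)];print("floor z",np.median(fl[:,2]).round(4) if len(fl) else None)
```

```text
y hist [-0.0302 -0.0295 -0.0288 -0.0282 -0.0267]
top plane slopes dx,dz (rad) [-0.004  0.    -0.028] 6541 z range -0.027 0.033
rim pts 5952 [0.348 0.214] [0.548 0.446]
((448.4296875, 329.9208984375), (137.65081787109375, 207.0628662109375), 26.388477325439453)
floor z 0.0025
```

Call:
drive_tool(motion=[[[0.34,0,-0.13],[0,0,0],1],[[0,0.7,0],[-0.06,0,0.06],1],[[0,0.8,0],[0,0,0],1],[[0,0.8,0],[0,0,0],1],[[0,0.8,0],[0,0,0],1],[[0,0.8,0],[0,0,0],1],[[0,0.8,0],[0,0,0],1],[[0,0.8,0],[0,0,0],1],[[0,0.6,0],[0,0,0],1],[[0,0.3,0],[0,0,0],1],[[0,0,0],[0,0,0],1],[[0,0,0],[0,0,0],1]])

```text
time: 16.8
tool_pos: [0.431, 0.3703, 0.0938]
tool_rot: [-0.374, 0.376, 0.6, -0.599]
contact_force: [0.6, 0.2, -1.9]
gripper_width: 0.175
```

```bash
python3 t.py | sed -n '4,6p'
```

```text
[0.431 0.37  0.094] [ 0.6  0.2 -1.9] 0.175 16.8
jaw along L 1
shift(units) [ 0.08 -4.25  0.1 ] | in target axes [ 0.08 -4.25  0.11] | rot(units) [ 0.02 -0.   -0.01] j [ 0.58  0.04  1.86 -0.    1.23 -1.44]
```

Call:
drive_tool(motion=[[[0.05,0.3,0.08],[0,0,0],1],[[0,0.15,0],[0,0,0],1],[[0,0,0],[0,0,0],1],[[0,0,0],[0,0,0],1]])

```text
time: 17.2
tool_pos: [0.4281, 0.3703, 0.0816]
tool_rot: [0.375, -0.376, -0.599, 0.6]
contact_force: [-0.5, -0.1, -1.8]
gripper_width: 0.178
```

Call:
drive_tool(motion=[[[0,0.08,0],[0,0,0],1],[[0,0.08,0],[0,0,0],1],[[0,0,0],[0,0,0],1]])

```text
time: 17.5
tool_pos: [0.428, 0.3702, 0.0773]
tool_rot: [0.375, -0.376, -0.599, 0.6]
contact_force: [-0.1, -0.1, -0.7]
gripper_width: 0.175
```

Call:
drive_tool(motion=[[[0,0.05,0],[0,0,0],1],[[0,0.04,0],[0,0,0],1],[[0,0,0],[0,0,0],1]])

```text
time: 17.8
tool_pos: [0.4284, 0.3704, 0.0761]
tool_rot: [-0.374, 0.376, 0.599, -0.599]
contact_force: [-1.2, -0.2, 3.8]
gripper_width: 0.179
```

Contact made (about +6 N against the hanging weight). I'll release gently and back off upwards.

Call:
drive_tool(motion=[[[0,0,0],[0,0,0],0.5],[[0,0,0],[0,0,0],0.3],[[0,0,0],[0,0,0],0.3],[[0,0,0],[0,0,0],0.3]])

```text
time: 18.2
tool_pos: [0.4281, 0.3703, 0.0753]
tool_rot: [0.375, -0.376, -0.599, 0.599]
contact_force: [-1.1, -0.6, 0.9]
gripper_width: 0.35
```

Call:
drive_tool(motion=[[[0,-0.3,0],[0,0,0],0.3],[[0,-0.6,0],[0,0,0],0.3],[[0,-0.8,0],[0,0,0],0.3],[[0,-0.9,0],[0,0,0],0.3],[[0,-0.9,0],[0,0,0],0.3],[[0,-0.9,0],[0,0,0],0.3],[[0,-0.9,0],[0,0,0],0.3],[[0,0,0],[0,0,0],0.3],[[0,0,0],[0,0,0],0.3]])

```text
time: 19.1
tool_pos: [0.4283, 0.3706, 0.2089]
tool_rot: [-0.374, 0.376, 0.6, -0.599]
contact_force: [-0.2, -0.4, 0.0]
gripper_width: 0.348
```

Run:
```python
from h import *
a=grab("wrist");b=grab("side");i=a["img"];cv2.imwrite("pics/p8.png",np.hstack([cv2.resize(i,(400,300)),cv2.resize(b["img"][120:270,250:450],(400,300))]))
w=cloud(a);p,r,s=tool();hsv=cv2.cvtColor(i,cv2.COLOR_BGR2HSV);m=((hsv[...,0]<8)|(hsv[...,0]>172))&(hsv[...,1]>150)&(w[...,2]>.09)&(w[...,2]<.12)
q=w[m];q=q[np.linalg.norm(q[:,:2]-[.428,.37],axis=1)<.06];t=q[q[:,2]>np.percentile(q[:,2],97)-.006];A=np.c_[t[:,:2]-t[:,:2].mean(0),np.ones(len(t))];print("top plane slopes,z",np.linalg.lstsq(A,t[:,2],rcond=None)[0].round(3),"centre",t.mean(0).round(3),len(t))
bb=w[(w[...,2]>.044)&(w[...,2]<.052)&(w[...,1]>.2)&(w[...,1]<.47)&(w[...,0]>.3)&(w[...,0]<.57)]
print(cv2.minAreaRect((bb[:,:2]*1000).astype(np.float32)),s["contact_force"].round(1),s["tool_pos"].round(3),s["time"])
```

```text
top plane slopes,z [-0.005  0.034  0.105] centre [0.425 0.368 0.105] 1937
((448.2937927246094, 329.97052001953125), (137.6995086669922, 207.04669189453125), 26.13047981262207) [-0.1 -0.4  0.6] [0.427 0.37  0.207] 19.2
```

View pics/p8.png

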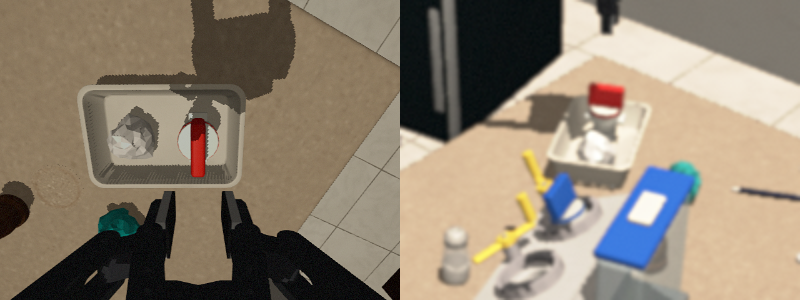

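The cartridge stands upright in the free half, with the red bar at (198,148) in the left picture and the foil beside it at (133,137). The gripper is clear, so I'm handing in.

```bash
python3 -c "
from plant import manip
print(manip.job_done())"
```

```text
the job is handed in; nothing more can be done
None
```

The spent red cartridge now stands upright in the free half of the front tray, and I've handed the job in. It gave no verdict. The clock read 19.2 s of the 53 s allowed at the last reading before hand-in.

- **What I did:** red was in the right socket. I gripped its latch pin and swung the latch to about 1.35 rad. I then turned the red bar 85° anticlockwise, lifted the cartridge out along its axis and lowered it until it touched the tray floor. After opening the fingers I backed off about 130 mm straight up.
- **Cartridge check:** the top of the bar is at z = 0.105 m, against 0.106 m expected when standing on the floor.
- **Tray and foil check:** the tray was within 1 mm of where it stood before, and the foil is still in its half. The contact force was about zero.
- **Rest of the scene:** in the last pictures the blue cartridge and its latch look unchanged, and so does the salt shaker. I did not re-measure the tumbler, pepper mill or parcel after the move.
- **Small disagreement:** the bar's top face fitted as level while gripped but tilted 0.034 rad after release. That is probably fit noise, and well inside the 0.12 rad limit.

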